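# Seat the dial zero setter with the setting block

## Task

Check the dial zero setter: take the drilled steel setting block out of its tray, set it standing across the middle of the setter and press it squarely down until the sprung anvil is level with the ground ring and the block bears firmly on the ring, hold it like that for a full second, then ease off. Never press the setter with more than 25 N. Stand the block back in its own bay of the tray without dropping it, and leave everything else where it is.

Things in the scene. Friction and masses are not known exactly. Their poses are not given: they have to be found in the camera images.
- block_center (a point): Centre, 25 mm above the underside, of the setting block: a loose ground steel 1-2-3 block with drilled holes, standing on its narrow face. x runs along its 75 mm length, y across its 25 mm thickness (grip here), z up its 50 mm height. About 0.6 kg, differing by up to a fifth; its flat 75 x 25 mm underside does the pressing.
- tray_bay (a point): Middle of the floor of the block's own bay in a fixed wooden tray. x runs along the bay. The bay is 87 mm long (x) and 62 mm wide (y); its walls stand 8 mm above this floor and are 9 mm thick. The block starts in it, its length along x. The V-block's bay lies 72 mm away towards -y.
- plate_top (a point): Middle of the top of a fixed steel base plate, 90 x 90 x 8 mm. On the same axis above it stand a 72 mm round packing disc of unknown thickness (3 to 15 mm, differs each time) and the dial zero setter, held by its magnetic foot. The setter's rigid ring (diameters 60 outside, 40 inside) tops out 50 mm above the packing: 53 to 65 mm above this point. The side dial lies below the ring's top.
- anvil (a joint): Travel of the anvil, a sprung flat plate of 36 mm diameter inside the setter's ring: 0 free (6 mm above the ring's top), 0.006 m level with the ring, at most 0.0075. It slides straight down; the spring pushes back 5 N at 0, 9 N at 0.006. The ring is a hard stop for the block. Bearing firmly means 14 to 25 N in all between block and setter, the block's weight included.
- vee_center (a point): Centre of a steel V-block, 42 x 38 x 34 mm, standing in the tray's other bay; leave it there.
- valve1_center (a point): Bystander: centre of a brass valve body, 38 mm across, 74 mm high, standing between tray and setter with a side port 30 mm out along its x.
- valve2_center (a point): Bystander: centre of a like brass valve body farther back.
- tape1_center (a point): Bystander: centre of a roll of black tape, 96 mm across, 20 mm high.
- tape2_center (a point): Bystander: centre of a roll of black tape, 80 mm across, 20 mm high.
- driver_grip (a point): Bystander: middle of the handle of a red screwdriver, 200 mm long along its x.
- caliper_center (a point): Bystander: middle of a steel caliper, 235 mm long along its x, lying flat.
Mind the look-alikes: they are no part of the job. Of the things that look like the part that bears block_center, the middle-sized one is meant.

How it is judged:
On the way:
1. the block, held upright across the middle of the setter, has the anvil pressed level with the ring and bears on the setter with 14 to 25 N for 1 s (value of joint anvil above 0.005 m and contact force between block and setter between 14 and 25 N and horizontal distance between block_center and plate_top below 0.01 m and angle between block_center's own z axis and vertical below 0.05 rad), for 1 s.
At the end, for the whole second after the job is handed in: The block stands upright (within 3 degrees), released and at rest, on the floor of its own bay of the tray, its centre within 22 mm of the bay's middle, and the anvil has sprung back up (horizontal distance between block_center and tray_bay below 0.022 m and z of block_center in the frame of tray_bay between 0.023 and 0.027 m and angle between block_center's own z axis and vertical below 0.05 rad and linear speed of block below 0.02 m/s and value of joint anvil below 0.0008 m); the robot touches nothing.
It fails at once if the setter is pressed or struck with more than 25 N (contact force between setter and anything else above 25 N).
It fails at once if the block is dropped (faster than 0.3 m/s while out of the fingers: a fall of more than 5 mm) (contact force between the fingers and block below 0.5 N and linear speed of block above 0.3 m/s).
It fails at once if another thing is shifted by more than 12 mm (distance of any of vee_center, valve1_center, valve2_center, tape1_center, tape2_center, driver_grip, caliper_center from where it was at the start of the episode above 0.012 m).
It also fails if it takes over 61 s, if anything falls off the work surface, if the arm or the gripper's body presses on something with over 40 N, if the wrist force passes 120 N, or if a joint passes its speed limit or range.

## Robot

A 7-joint arm with a two-finger parallel gripper is mounted at the origin on the work surface. World frame = base frame: x ahead of the robot, y to its left, z up, the work surface at z = 0. Lengths are in m, angles in rad, forces in N, time in s.
With the tool pointing down it reaches from about 0.4 to 0.9 m from the base axis. Payload 5.5 kg.
Tool frame: the origin (TCP) lies midway between the tips of the shut fingers; the grasp point (between the pads) lies 19 mm behind it (manip.grip_depth is the distance from the TCP to the grasp point, in m); z points along the fingers, x is the direction in which the jaws open and shut, and the axes are right-handed (so a half turn about z gives the same grasp; the last joint's range is limited). The gripper opens to 92 mm and grips with 3 to 60 N. Pads are 19 mm wide; open, the fingers measure 130 mm over their backs; the gripper's body (75 mm by 190 mm) begins 47 mm behind the grasp point.
Start: joints at [1.57, 0.501, -0.427, 1.55, 0.221, 1.138, -0.21], TCP at [0.17, -0.628, 0.227] pointing down, gripper open.
Joint ranges: [-2.88, 2.88], [-0.31, 2.03], [-1.54, 1.56], [0.2, 2.42], [-1.41, 4.55], [0.19, 2.02], [-2.57, 2.57]. Speed limits (rad/s): [2.57, 2.57, 3.14, 3.14, 3.14, 3.14, 3.14].

## Interface

Orientations are given as a unit quaternion [x, y, z, w].
In Python, from bench import manip, effector, viewer gives the robot as it stands. Calls block until the motion is done:
- manip.move_pose(position, orientation): joint-space move of the TCP to a pose.
- manip.servo_line(position, ori=None, vel=0.15): straight line of the TCP; ori=None keeps the orientation; vel is the mean speed in m/s.
- manip.movej(angles): joint-space move.
- effector.open_jaws() and effector.close(f_grip=None): open the fingers fully, or close them until they stop; f_grip is the grip in N (None keeps the last).
- manip.sleep(seconds).
- manip.solve_ik(position, orientation): joint angles nearest the present ones, or None.
- viewer.get_image(name): name is "side" or "top" or "wrist"; returns the picture (400x640x3 uint8, red, green, blue); there is no depth.
- viewer.get_calibration(name): a dict with "vfov" (degrees; the focal length in pixels is half the picture's height over the tangent of half this angle, whatever the lens; pixels are square), "cx", "cy" (the principal point, pixels), "eye" and "attitude" of the camera in the world. Camera axes: x right, y down, z forward; pixel columns grow to the right and rows downward; lengths in m; the calibration is good to about 2 mm. A picture is of the moment at which its call begins: read the wrist's pose just before it. get_calibration takes no time and is no camera call; for the wrist camera it gives the pose at the moment of the call.
A pose or a line that the arm cannot do raises manip.PlanningError and nothing moves.
- manip.hand_in(): hands the job in, once; it reports no verdict.
Readings, each from a call of its own:
- manip.current_clock(): time.
- manip.current_q(): joint angles.
- manip.current_joint_velocities(): joint speeds.
- manip.current_tau(): joint torques, N m.
- manip.current_tool_pos(): TCP position.
- manip.current_tcp_rot(): TCP orientation.
- manip.current_force(): force on the tool from outside, world axes, zero at the start.
- manip.current_wrist_torque(): the same for the moment, N m.
- manip.current_finger_gap(): finger opening in m.
Only numpy, scipy, OpenCV 4.12 (cv2) and the standard library are available. Lean on these libraries where they do the work, as an engineer would, in place of code of your own. Each camera call takes 0.05 s, during which the arm holds its last target. There are 200 camera calls.

## Working session

There is one attempt and no reset: what is moved stays moved. The work goes in short steps, each a Python script; the robot and the scene stay as the last script left them, time stands still between calls to the robot, and variables do not carry over. Pictures are saved under pics/ and viewed, about 8 in all and at most 12, crops included, and the job is handed in when it is done.

```bash
ls; mkdir -p pics; python3 - <<'E'
from bench import manip, effector, viewer
import cv2
for n in ("top","side"):
    im=viewer.get_image(n); cv2.imwrite(f"pics/{n}0.png",im[:,:,::-1]); print(n,viewer.get_calibration(n))
print(manip.current_clock(),manip.current_tcp_rot(),manip.current_force(),viewer.get_calibration("wrist"))
E
```

```text
pics
top {'vfov': 57.48699330171031, 'cx': 321.0381850899248, 'cy': 201.011135042576, 'eye': array([ 0.4498963 , -0.04740056,  0.91329064]), 'attitude': array([-0.70452768,  0.70531392, -0.04768308,  0.06244471])}
side {'vfov': 55.95425405708306, 'cx': 318.57389892260386, 'cy': 194.48709952975537, 'eye': array([ 0.10128203, -0.53744887,  0.52217043]), 'attitude': array([ 0.80590838, -0.3324129 ,  0.1815423 , -0.45503378])}
0.1 [ 7.93973727e-01 -6.07951470e-01 -6.69860496e-04 -5.32205113e-04] [0.73371478 0.39970131 0.47124553] {'vfov': 67.87703927372185, 'cx': 317.828356229462, 'cy': 197.03562159263237, 'eye': array([ 0.24283214, -0.60807514,  0.38350568]), 'attitude': array([ 0.78583344, -0.60154095, -0.08748505,  0.11384487])}
```

View pics/top0.png

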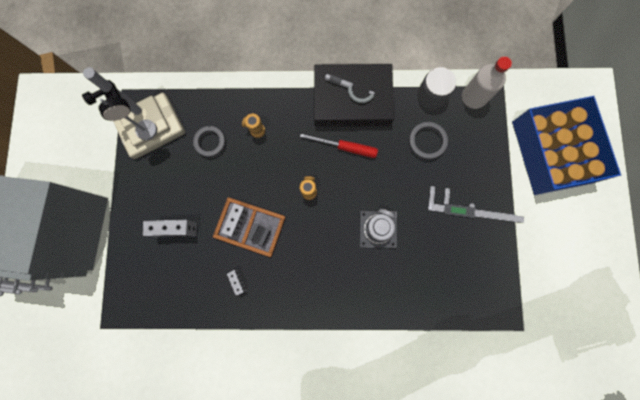

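View pics/side0.png

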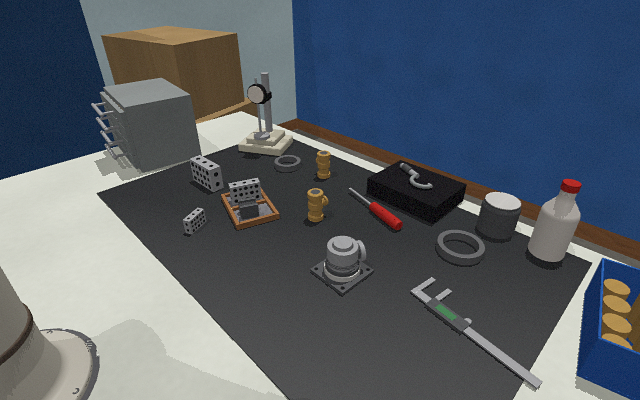

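Candidates for the setting block in the top view: the large drilled block at (170,228), the small one at (235,282), and the middle-sized one in the tray at (234,220), next to the dark V-block at (262,235). I choose (234,220). The setter is at (379,228) and the valves at (308,188) and (254,124).

```bash
cat > h.py <<'E'
from bench import manip, effector, viewer
import numpy as np, cv2
from scipy.spatial.transform import Rotation as R
def K(c): 
    f=200/np.tan(np.radians(c["vfov"])/2); return f
def ray(c,u,v):
    f=K(c); d=R.from_quat(c["attitude"]).apply([(u-c["cx"])/f,(v-c["cy"])/f,1]); return np.array(c["eye"]),d
def onz(c,u,v,z):
    e,d=ray(c,u,v); return e+d*(z-e[2])/d[2]
def proj(c,P):
    p=R.from_quat(c["attitude"]).inv().apply(np.atleast_2d(P)-c["eye"]); return p[:,:2]/p[:,2:]*K(c)+[c["cx"],c["cy"]]
def down(yaw): # tool down, jaw x axis at yaw
    return (R.from_euler("z",yaw)*R.from_euler("x",np.pi)).as_quat()
E
python3 - <<'E'
from h import *
c=viewer.get_calibration("top"); 
for n,u,v,z in [("blk",234,220,.055),("t1",229,199,.012),("t2",285,214,.012),("t3",272,255,.012),("t4",214,238,.012),("setter",379,228,.07),("plate",379,229,.008),("valve1",308,184,.074),("b1",228,235,.055),("b2",241,205,.055)]:
    print(n,onz(c,u,v,z).round(3))
s=viewer.get_calibration("side"); print(onz(s,342,240,.07), onz(s,244,185,.055))
w=viewer.get_calibration("wrist"); print("wrist centre",onz(w,320,200,.03), R.from_quat(manip.current_tcp_rot()).as_matrix().round(3))
im=viewer.get_image("top")[185:305,130:330]; cv2.imwrite("pics/crop.png",cv2.resize(im,None,fx=4,fy=4,interpolation=cv2.INTER_CUBIC)[:,:,::-1])
E
```

```text
blk [0.54  0.177 0.055]
t1 [0.597 0.203 0.012]
t2 [0.559 0.061 0.012]
t3 [0.458 0.092 0.012]
t4 [0.5   0.237 0.012]
setter [ 0.519 -0.163  0.07 ]
plate [ 0.522 -0.172  0.008]
valve1 [0.622 0.001 0.074]
b1 [0.504 0.19  0.055]
b2 [0.576 0.162 0.055]
[ 0.53233546 -0.15690917  0.07      ] [0.53715631 0.1784027  0.055     ]
wrist centre [ 0.13862793 -0.63885187  0.03      ] [[ 0.261 -0.965 -0.   ]
 [-0.965 -0.261  0.002]
 [-0.002 -0.    -1.   ]]
```

View pics/crop.png

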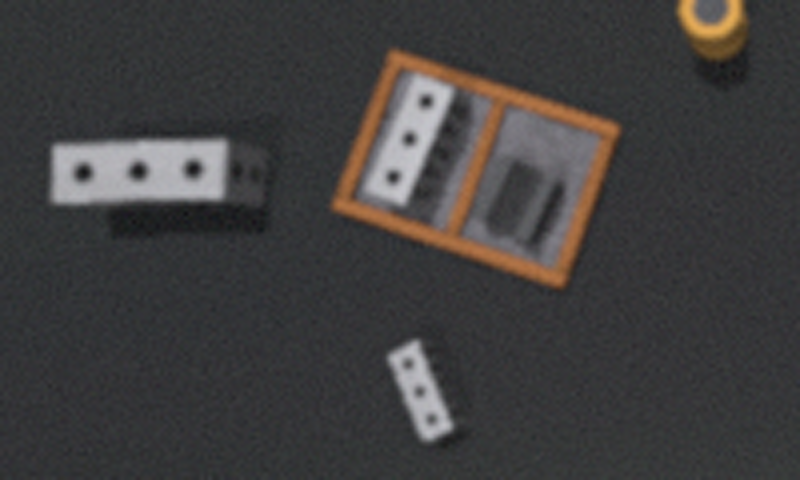

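The crop confirms it. The middle-sized drilled block stands in the tray's left bay, with its crop centre at about (408,138) and its axis along the bay. The larger block at (140,172) and the smaller at (420,390) lie outside the tray. Next I'll move over the tray for a wrist view.

```bash
python3 - <<'E'
from h import *
for y in (70,-110):
    q=[manip.solve_ik(p,down(np.radians(y))) for p in ([.53,.165,.19],[.54,.177,.04],[.52,-.163,.1],[.52,-.163,.2])]
    print(y,[None if a is None else np.round(a,2) for a in q])
t=manip.current_clock()
for y in (-110,70):
    try:
        manip.move_pose([.53,.165,.19],down(np.radians(y))); print("ok",y); break
    except manip.PlanningError as e: print(y,e)
c=viewer.get_calibration("wrist"); im=viewer.get_image("wrist"); np.save("w1.npy",im)
import pickle; pickle.dump(c,open("w1.pkl","wb"))
cv2.imwrite("pics/w1.png",im[:,:,::-1]); print(manip.current_clock()-t,manip.current_tool_pos(),manip.current_force(),c["eye"])
E
```

```text
70 [array([ 0.56,  0.72, -1.3 ,  1.81,  0.75,  1.21,  0.25]), array([ 0.22,  0.72, -0.78,  1.88,  0.68,  0.83,  0.31]), array([ 0.99,  0.66, -0.97,  1.91,  0.67,  0.94,  0.92]), array([ 1.07,  0.52, -1.06,  1.83,  0.51,  1.09,  1.04])]
-110 [array([ 0.25,  0.44, -0.75,  1.82,  0.35,  1.02, -2.57]), array([-0.38,  0.57,  0.01,  1.9 , -0.01,  0.67, -2.27]), array([ 0.69,  0.5 , -0.54,  1.91,  0.35,  0.82, -1.96]), array([ 0.79,  0.38, -0.66,  1.84,  0.27,  1.01, -1.9 ])]
ok -110
3.1083000000000003 [0.53037523 0.16413876 0.1899434 ] [ 0.34037213 -0.0753691  -0.43061867] [0.60186555 0.13693636 0.34767009]
```

View pics/w1.png

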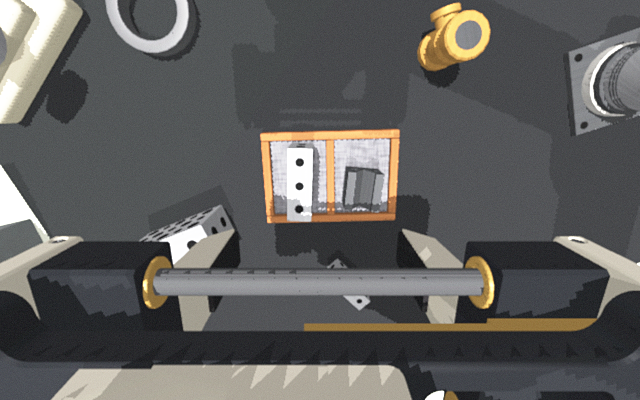

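```bash
python3 - <<'E'
import cv2
im=cv2.imread("pics/w1.png")[120:230,250:410]; cv2.imwrite("pics/w1c.png",cv2.resize(im,None,fx=5,fy=5,interpolation=cv2.INTER_CUBIC))
E
```

```text
(no output)
```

View pics/w1c.png

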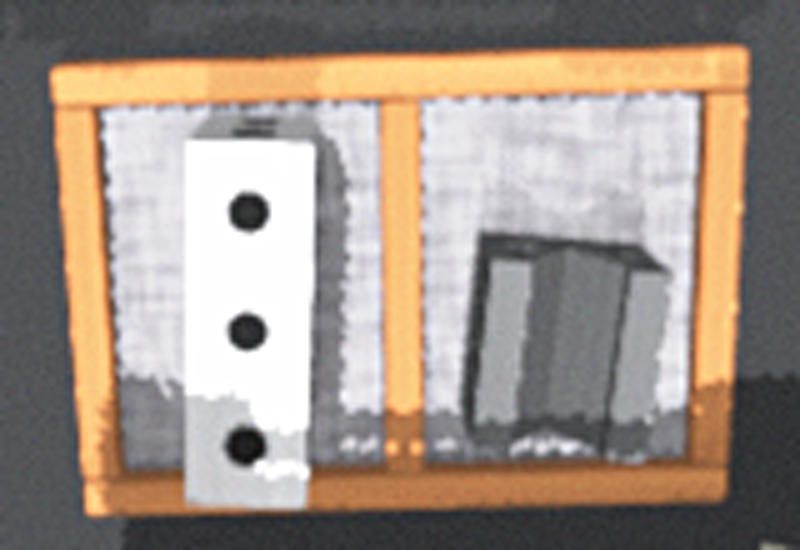

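```bash
cat >> h.py <<'E'
import pickle
def quad(c,pts,z): return np.array([onz(c,u,v,z)[:2] for u,v in pts])
E
python3 - <<'E'
from h import *
c=pickle.load(open("w1.pkl","rb")); f=lambda L:[(250+(x-2)/5,120+(y-2)/5) for x,y in L]
print("nadir px",proj(c,[c["eye"][0],c["eye"][1],0]))
def rep(n,L,z):
    q=quad(c,f(L),z); e=np.linalg.norm(np.roll(q,-1,0)-q,axis=1); d=(q[1]-q[2]+q[0]-q[3]); 
    print(n,"c",q.mean(0).round(4),"sides",e.round(4),"axis deg",np.degrees(np.arctan2(d[1],d[0])).round(2))
for z in (.05,.054,.058): rep("blk",[(187,140),(316,142),(308,508),(185,503)],z)
# bay rim inner corners at wall top
for z in (.010,.014): rep("bayrim",[(98,106),(381,100),(385,466),(122,470)],z); rep("outer",[(50,66),(748,47),(728,470),(86,487)],z)
rep("vee top",[(480,236),(668,270),(650,450),(468,425)],.04)
E
```

```text
nadir px [[317.28373522 109.25179923]]
blk c [0.5373 0.1803] sides [0.0257 0.0779 0.0263 0.0772] axis deg -21.84
blk c [0.5381 0.1797] sides [0.0253 0.0769 0.026  0.0761] axis deg -21.84
blk c [0.539  0.1791] sides [0.025  0.0758 0.0256 0.0751] axis deg -21.84
bayrim c [0.5372 0.1833] sides [0.0635 0.0869 0.0633 0.0866] axis deg -18.95
outer c [0.5283 0.148 ] sides [0.1552 0.0996 0.155  0.0998] axis deg -18.33
bayrim c [0.538  0.1828] sides [0.0627 0.0859 0.0626 0.0856] axis deg -18.95
outer c [0.5292 0.1479] sides [0.1534 0.0984 0.1531 0.0986] axis deg -18.33
vee top c [0.5082 0.1192] sides [0.0405 0.0401 0.0404 0.0417] axis deg -22.14
```

The wrist crop shows the block top in the left bay, with corners at crop (187,140) and (308,508), and the V-block close on the right at (470–668, 236–450). Gripping across the 25 mm would put the open V-side finger right onto the V-block (near edge 45 mm from the block centre, finger spanning 46–65 mm). I'll grip the 75 mm length instead, since the fingers then clear everything above the 8 mm walls.

```bash
python3 - <<'E'
from h import *
B=[.5386,.1794]; S=[.52,-.165]
best=None
for y in (-21.5,158.5):
    q=[manip.solve_ik(p,down(np.radians(y))) for p in (B+[.09],B+[.021],S+[.16],S+[.08])]
    print(y,[None if a is None else np.round(a,2) for a in q])
y=-21.5
try: manip.move_pose(B+[.10],down(np.radians(y)))
except manip.PlanningError as e: print(e); y=158.5; manip.move_pose(B+[.10],down(np.radians(y)))
manip.sleep(.2)
print(y,manip.current_clock(),manip.current_tool_pos(),manip.current_force(),manip.current_finger_gap())
c=viewer.get_calibration("wrist");pickle.dump(c,open("w2.pkl","wb"))
cv2.imwrite("pics/w2.png",viewer.get_image("wrist")[:,:,::-1])
E
```

```text
-21.5 [array([ 0.35,  0.72, -0.98,  1.85,  0.73,  0.97, -1.33]), array([ 0.29,  0.81, -0.89,  1.88,  0.83,  0.87, -1.4 ]), array([ 1.03,  0.57, -1.01,  1.86,  0.56,  1.03, -0.59]), array([ 0.97,  0.68, -0.93,  1.91,  0.7 ,  0.91, -0.69])]
158.5 [array([ 0.51,  0.97, -1.31,  1.85,  1.02,  1.2 ,  1.61]), array([ 0.5 ,  1.14, -1.31,  1.87,  1.21,  1.21,  1.52]), array([-0.63,  0.73,  1.27,  1.92, -0.79,  1.12, -2.56]), array([-0.51,  0.75,  1.05,  1.96, -0.82,  0.93, -2.55])]
-21.5 4.6 [0.53889394 0.17936815 0.10044949] [0.38619764 0.39563947 0.0924349 ] 0.09202410294809307
```

View pics/w2.png

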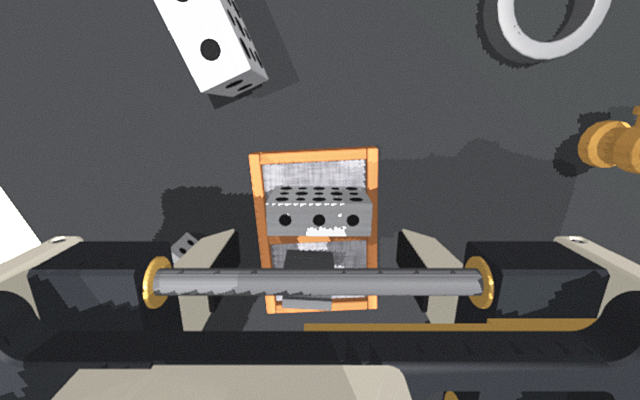

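```bash
python3 - <<'E'
from h import *
c=pickle.load(open("w2.pkl","rb"))
q=quad(c,[(265.5,208),(372,206.5),(371.5,235.5),(267,237)],.056); e=np.linalg.norm(np.roll(q,-1,0)-q,axis=1); d=q[1]-q[0]+q[2]-q[3]
print(q.mean(0),e.round(4),np.degrees(np.arctan2(d[1],d[0])))
B=[.5386,.1794]
manip.servo_line(B+[.022],vel=.06)
manip.sleep(.2); print(manip.current_clock(),manip.current_tool_pos(),manip.current_force())
f0=manip.current_force(); effector.close(f_grip=45); 
print(manip.current_clock(),manip.current_finger_gap(),manip.current_tool_pos(),manip.current_force())
E
```

```text
[0.53838742 0.17593898] [0.0764 0.0226 0.0772 0.0226] -20.678744422981037
6.3 [0.53882981 0.17938952 0.02228945] [-0.38431768 -0.1835384   0.41293115]
6.725 0.07502368459779417 [0.53888527 0.1792908  0.02205304] [ 1.60044038 -0.30322434  0.48662241]
```

```bash
python3 - <<'E'
from h import *
p=manip.current_tool_pos()
manip.servo_line([p[0],p[1],.06],vel=.06); manip.servo_line([p[0],p[1],.15],vel=.15)
manip.sleep(.3); print("air",np.mean([manip.current_force() for _ in range(3)],0),manip.current_finger_gap())
o=down(np.radians(-21.5))
manip.move_pose([.50,-.215,.19],o); manip.sleep(.2)
print(manip.current_clock(),manip.current_tool_pos(),manip.current_force())
c=viewer.get_calibration("wrist");pickle.dump(c,open("w3.pkl","wb"))
cv2.imwrite("pics/w3.png",viewer.get_image("wrist")[:,:,::-1]); print(proj(c,[c["eye"][0],c["eye"][1],0]))
E
```

```text
air [-0.56336991 -0.86796823 -5.42725715] 0.07493799683311722
10.2333 [ 0.50055562 -0.21352325  0.19007238] [ 0.18071455  1.16644113 -7.03930891]
[[317.75294105 108.83452258]]
```

View pics/w3.png

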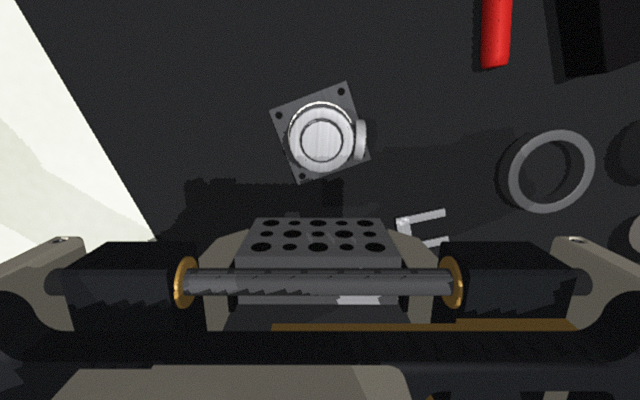

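The picture shows the plate with corners at about (269,112), (347,81), (371,158) and (300,185), and the anvil disc at (321,140). The dial is at (361,140), and the block is held level between the fingers.

```bash
python3 - <<'E'
from h import *
c=pickle.load(open("w3.pkl","rb"))
q=quad(c,[(269.5,112),(346.5,81.5),(371,158),(300,185)],.008);e=np.linalg.norm(np.roll(q,-1,0)-q,axis=1)
print(q.mean(0),e)
print((q[0]+q[2])/2,(q[1]+q[3])/2)
for z in (.067,.073,.079): 
    a=onz(c,321.5,140,z); print(z,a, np.linalg.norm(onz(c,342.5,140,z)-onz(c,300.5,140,z)))
F=[]
for _ in range(20): manip.sleep(.03); F.append(manip.current_force())
F=np.array(F);print(F.mean(0),F.std(0),manip.current_clock(),manip.current_tool_pos())
E
```

```text
[ 0.5215882 -0.1715849] [0.08946349 0.08757061 0.08805057 0.08873279]
[ 0.52123725 -0.1712908 ] [ 0.52193916 -0.171879  ]
0.067 [ 0.52104107 -0.17028915  0.067     ] 0.0391656138348084
0.073 [ 0.52118819 -0.16970753  0.073     ] 0.03832880118417089
0.079 [ 0.5213353  -0.16912591  0.079     ] 0.037491988533533596
[-0.02548477  0.05528574 -6.8950925 ] [0.53255127 0.54699577 0.35667547] 10.95 [ 0.49997867 -0.21505454  0.1899977 ]
```

```bash
cat > press.py <<'E'
from h import *
T=[.5217,-.1695]
def F(n=4):
    a=[]
    for _ in range(n): manip.sleep(.02); a.append(manip.current_force()[2])
    return np.mean(a)
manip.servo_line(T+[.19],vel=.2); manip.servo_line(T+[.101],vel=.12); manip.sleep(.3)
f0=F(12); print("f0",f0,manip.current_tool_pos(),manip.current_clock())
z=.101; N=0; zc=None; log=[]
def step(d,v=.015):
    global z,N
    z-=d; manip.servo_line(T+[z],vel=v); manip.sleep(.05); N=F()-f0; log.append((round(z,5),round(N,1)))
while zc is None and z>.078:
    step(.001)
    if N>2.5: zc=z
print("contact",zc,log[-4:]); 
if zc:
    while N<17 and z>zc-.012:
        step(.001 if (zc-z<.004 and N<9) else (.0002 if N<11.5 else .0001),.01)
    print(log[-25:])
    if N>=15:
        t=manip.current_clock(); h=[]
        while manip.current_clock()-t<1.8 or len([x for x in h[-8:] if 15.5<x<22])<8:
            N=F(6)-f0; h.append(round(N,1))
            if N>21: z+=.0001; manip.servo_line(T+[z],vel=.01)
            elif N<16.5: z-=.0001; manip.servo_line(T+[z],vel=.01)
            if manip.current_clock()-t>6: break
        print("hold",h)
    print(manip.current_tool_pos(),manip.current_wrist_torque(),manip.current_finger_gap(),manip.current_clock())
else: print(log)
E
python3 press.py
```

```text
f0 -6.353020574995759 [ 0.5217324  -0.16957661  0.10113425] 12.7417
contact 0.088 [(0.091, np.float64(0.2)), (0.09, np.float64(0.2)), (0.089, np.float64(-0.5)), (0.088, np.float64(4.9))]
[(0.095, np.float64(0.1)), (0.094, np.float64(-0.0)), (0.093, np.float64(-0.6)), (0.092, np.float64(-0.2)), (0.091, np.float64(0.2)), (0.09, np.float64(0.2)), (0.089, np.float64(-0.5)), (0.088, np.float64(4.9)), (0.087, np.float64(5.6)), (0.086, np.float64(6.3)), (0.085, np.float64(6.9)), (0.084, np.float64(7.3)), (0.0838, np.float64(7.6)), (0.0836, np.float64(7.6)), (0.0834, np.float64(7.6)), (0.0832, np.float64(8.1)), (0.083, np.float64(8.0)), (0.0828, np.float64(11.1)), (0.0826, np.float64(12.7)), (0.0825, np.float64(13.6)), (0.0824, np.float64(14.8)), (0.0823, np.float64(15.7)), (0.0822, np.float64(16.5)), (0.0821, np.float64(17.0)), (0.082, np.float64(18.4))]
hold [np.float64(18.4), np.float64(18.1), np.float64(18.1), np.float64(18.4), np.float64(18.4), np.float64(18.5), np.float64(18.5), np.float64(18.7), np.float64(18.3), np.float64(18.3), np.float64(18.5), np.float64(18.2), np.float64(18.6), np.float64(18.5), np.float64(18.8), np.float64(18.4), np.float64(18.8), np.float64(18.6), np.float64(18.4)]
[ 0.52172444 -0.16949063  0.08289694] [ 0.10753002  1.5553476  -0.02424775] 0.07473871947999178 25.6417
```

```bash
python3 - <<'E'
from h import *
w=viewer.get_image("wrist"); s=viewer.get_image("side")
a=cv2.resize(w[180:320,180:460],None,fx=2.5,fy=2.5,interpolation=cv2.INTER_CUBIC)
o=cv2.imread("pics/w3.png")[:,:,::-1]
b=cv2.resize(s[150:300,250:450],(467,350),interpolation=cv2.INTER_CUBIC)[:240]
im=np.zeros((600,700,3),np.uint8); im[:350]=a; im[350:590,:467]=b
cv2.imwrite("pics/press.png",im[:,:,::-1]); print(manip.current_force(),manip.current_wrist_torque())
E
```

```text
[-6.99534153  0.1235976  12.86326516] [0.12282158 1.56992654 0.01305063]
```

View pics/press.png

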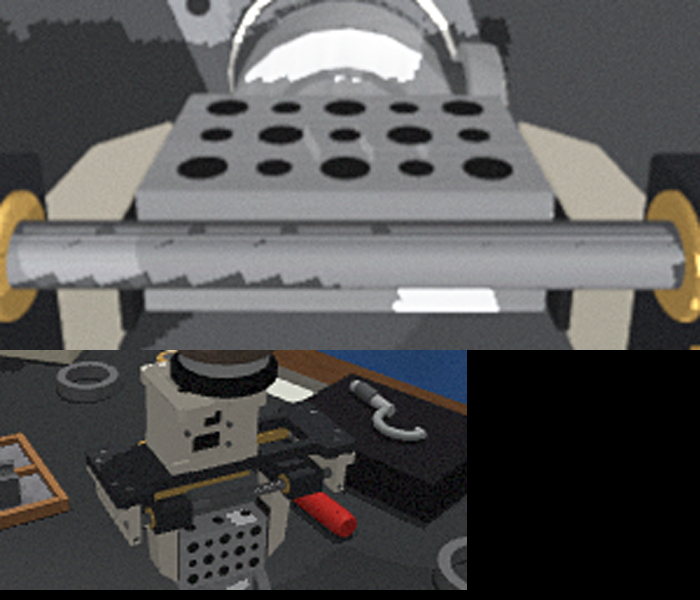

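The pressing view shows the block level and centred over the setter: its top edge is horizontal at row 95, with its centre at about 345 against about 350 for the ring. It held about 18.5 N for more than 1.8 s. Next I'll ease off and put it back.

```bash
python3 - <<'E'
from h import *
T=[.5217,-.1695]; B=[.5388,.1793]
def F(n=4):
    a=[]
    for _ in range(n): manip.sleep(.02); a.append(manip.current_force()[2])
    return np.mean(a)
manip.servo_line(T+[.091],vel=.008); manip.servo_line(T+[.15],vel=.08)
manip.sleep(.3); print("air",F(10),manip.current_finger_gap(),manip.current_clock())
manip.move_pose(B+[.15],down(np.radians(-21.5)))
manip.servo_line(B+[.05],vel=.12); manip.servo_line(B+[.0255],vel=.03); manip.sleep(.3)
f0=F(10); z=.0255; log=[]
while z>.019:
    z-=.0004; manip.servo_line(B+[z],vel=.01); manip.sleep(.03); N=F()-f0; log.append((round(z,4),round(float(N),1)))
    if N>3: break
print(f0,log,manip.current_tool_pos(),manip.current_clock())
cv2.imwrite("pics/place.png",viewer.get_image("wrist")[:,:,::-1])
E
```

```text
air -6.734494127301685 0.0747955253691007 28.3667
-6.47794604208575 [(0.0251, 0.1), (0.0247, -0.1), (0.0243, 0.2), (0.0239, 0.1), (0.0235, -0.2), (0.0231, -0.2), (0.0227, 0.1), (0.0223, 0.0), (0.0219, 3.0)] [0.53886425 0.17933273 0.02207289] 35.25
```

View pics/place.png

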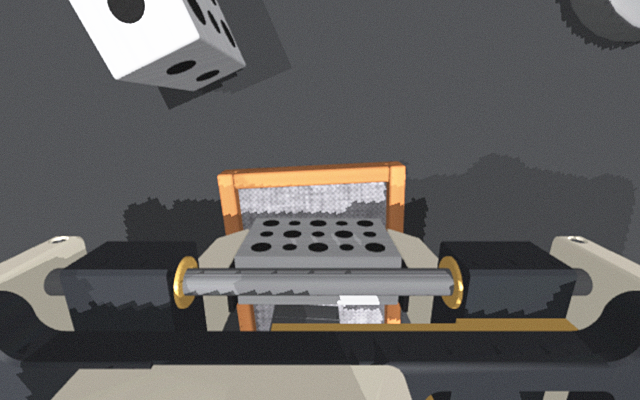

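The block is back in its bay (face at 235–400, row 235). It touched the floor at the same height it was picked up from. I'll release it and check.

```bash
python3 - <<'E'
from h import *
effector.open_jaws(); manip.sleep(.3)
print(manip.current_finger_gap(),manip.current_force())
p=manip.current_tool_pos(); manip.servo_line([p[0],p[1],.06],vel=.04); manip.servo_line([p[0],p[1],.19],vel=.12)
manip.servo_line([p[0]-.03,p[1]-.08,.2],vel=.2); manip.sleep(.3)
c=viewer.get_calibration("wrist");pickle.dump(c,open("w4.pkl","wb"))
w=viewer.get_image("wrist"); t=viewer.get_image("top")
im=np.zeros((600,640,3),np.uint8); im[:300]=w[:300]; im[300:]=t[60:360]
cv2.imwrite("pics/end.png",im[:,:,::-1]); print(manip.current_clock(),manip.current_force())
E
```

```text
0.09167731286565116 [-0.55593591  0.15573119 -0.74523466]
39.45 [-0.35898476 -0.70336328  0.22585568]
```

View pics/end.png

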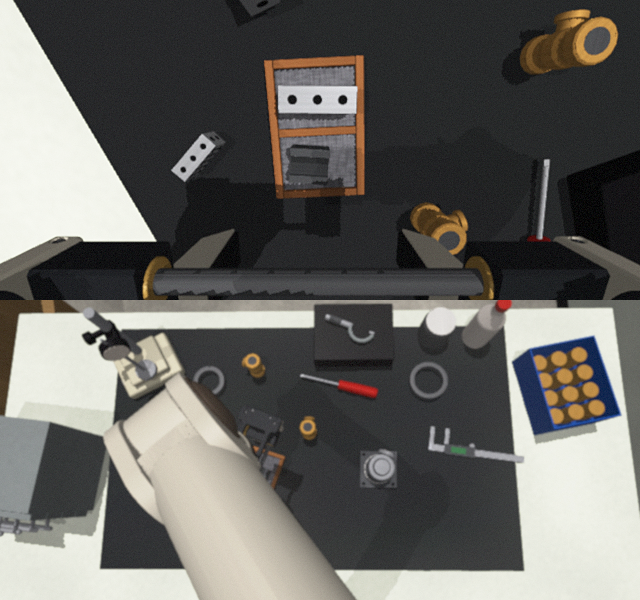

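The wrist half shows the block upright in its bay at (317,99), with the V-block in its own bay at (308,162). The top half shows the setter and bystanders where they were, and the gripper is clear.

```bash
python3 -c "
from bench import manip
manip.hand_in()"
```

```text
the job is handed in; nothing more can be done
```

The job is done and handed in. The last action ended at about 39.5 s of the 61 s allowed; handing in returned no verdict.

- **Grip:** I took the middle-sized block from the tray by its 75 mm length, not the suggested 25 mm thickness. Across the thickness, an open finger would have come down on the V-block.
- **Pressing:** The force rose from about 5 N at first contact to about 8 N. It then climbed steeply as the block met the ring. I held about 18.5 N by the wrist sensor for more than 1.8 s, then eased off slowly. My readings peaked at 18.8 N, against the 25 N limit.
- **Return:** The block touched the bay floor at the same height it was picked up from, and I released it there.
- **Final pictures:** The block stands upright in its bay, the V-block and bystanders look unmoved, and the gripper is clear.

**Checks that disagreed or were indirect:**
- During the press the wrist sensor also showed about 7 N sideways, so the resultant was about 20 N, still within 14–25 N.
- The wrist travel suggests about 5.0–5.8 mm of anvil travel rather than exactly 6 mm, within step size and arm flex. I took the steep force rise as the sign that the block was on the ring.
- The anvil springing back was not measured directly.
- Two views of the block's position differed by about 3 mm in y, which did not matter for the grip or the placing.

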